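# Put the grooming bottles away in the divided organiser

## Robot

A 6-joint arm with a two-finger parallel gripper is mounted at the origin on the work surface. World frame = base frame: x ahead of the robot, y to its left, z up, the work surface at z = 0. Lengths are in m, angles in degrees, forces in N, time in s.
With the tool pointing down it reaches from about 0.275 to 0.975 m from the base axis. Payload 8.4 kg.
Tool frame: the origin (TCP) lies midway between the tips of the shut fingers; the grasp point (between the pads) lies 19 mm behind it; z points along the fingers, y is the line along which they close (so a half turn about z gives the same grasp; the last joint's range is limited). The gripper opens to 92 mm and grips with 3 to 60 N. Pads are 20 mm wide; open, the fingers measure 128 mm over their backs; the gripper's body (75 mm by 189 mm) begins 69 mm behind the grasp point.
Start: joints at [-73.247, 20.225, 93.587, -0, 66.188, -0.138], TCP at [0.182, -0.598, 0.215] pointing down, gripper open.
Joint ranges: [-150.9, 150.9], [-52.94, 120.26], [3.33, 152.33], [-74.26, 254.26], [0, 154.13], [-172.89, 172.89]. Speed limits (degrees/s): [127.2, 127.2, 159.86, 180, 180, 180].

## Interface

Orientations are given as a 3x3 rotation matrix whose columns are the frame's x, y, z axes.
In Python, from workcell import r gives the robot as it stands.
- The arm moves only by the tool play_rows, never from a script. Its argument "commands" is text: rows parted by semicolons, each of 5 numbers parted by spaces: the finger opening in mm, from 0 to 91.9, then the shift along the world's x, y, z in mm, then the turn about the world's z in rad. A call has 1 to 12 rows; each row shifts and turns the commanded pose from where the row before left it; what a row does not reach is not made up. A row lasts 1/12 s, in which the tool goes at most 41.7 mm and 7.16 degrees, less where a joint would pass 70% of its speed; a pose out of reach is approached as far as the arm can. A call with a gripper value outside its range is refused whole. The fingers move at their own pace and stop on an object; "squeeze" is the grip in N (left out, the last holds). Time passes only in rows, so rows that do not move let the fingers close. It gives the time, the measured TCP pose, the force, the opening and the grip force at its end, in the units of the state.
- r.get_state(): the state, without advancing time (a new reading comes with each control period).
- r.grab_frame(name): name is "side" or "top" or "wrist"; returns a dict with "color" (384x512x3 uint8, blue, green, red), "fx", "fy", "cx", "cy" (pixels), "distortion" ([k1, k2, p1, p2, k3] as OpenCV has them; the pictures are not rectified), "camera_from_world" (4x4, takes a point from world to camera coordinates). Camera axes: x right, y down, z forward; pixel columns grow to the right and rows downward; lengths in m; the calibration is good to about 2 mm. A picture is of the moment at which its call begins. There is no depth.
- r.sign_off(): hands the job in; it is judged then, once.
The state is a dict: "time_s": time; "joint_pos": joint angles; "joint_velocities": joint speeds; "effort": joint torques, N m; "position": TCP position; "tool_rot": TCP orientation; "contact_force": force on the tool from outside, world axes, zero at the start; "moment": the same for the moment, N m; "grip_width": opening from 0.0 (shut) to 1.0 (fully open); "grasp_force": force on a finger pad.
Only numpy, scipy, OpenCV 4.12 (cv2) and the standard library are available. Lean on these libraries where they do the work, as an engineer would, in place of code of your own. Each camera call takes 0.05 s, during which the arm holds its last target. There are 200 camera calls.

## Task

Put the little amber bottles away: lift the organiser's clear flap until it rests open on its stop, then stand every bottle upright in the organiser, one to a cell, using cells that are still free. When all are in, shut the flap fully and after that slide the latch at its side fully home, away from you. Leave the tin that is already in the organiser and everything else on the bench where they are.

Things in the scene. Friction and masses are not known exactly. Their poses are not given: they have to be found in the camera images.
- organiser: White plastic organiser, fixed, 132 (x) by 196 (y) mm; walls 45 mm high, 4 mm thick, floor 5 mm; 4 mm dividers, 38 mm high, make 2 rows of 3 open cells, each 60 x 60 mm inside, pitch 64 mm. Origin: centre of the underside; +x points from its front (robot side) to its hinge side, +y along the hinge. A 58 mm wide ledge, top 36 mm high, along its -y side carries the latch.
- cell0 (a point): Centre of the floor of one cell of the organiser (front row, -y end), 5 mm above the bench; axes as the organiser's.
- cell1 (a point): Centre of the floor of one cell of the organiser (front row, middle), 5 mm above the bench; axes as the organiser's.
- cell2 (a point): Centre of the floor of one cell of the organiser (front row, +y end), 5 mm above the bench; axes as the organiser's.
- cell3 (a point): Centre of the floor of one cell of the organiser (back (hinge side) row, -y end), 5 mm above the bench; axes as the organiser's.
- cell4 (a point): Centre of the floor of one cell of the organiser (back (hinge side) row, middle), 5 mm above the bench; axes as the organiser's.
- cell5 (a point): Centre of the floor of one cell of the organiser (back (hinge side) row, +y end), 5 mm above the bench; axes as the organiser's.
- flap (a joint): Angle of the organiser's clear flap (hood 132 x 196 x 40 mm high, 0.22 kg): 0 shut, grows as the front edge rises, 1.9 rad resting on its stop, leaning back. Hinge line along the organiser's y, 66 mm behind (+x of) its centre and 45 mm above the bench. Free hinge: falls shut below about 1.15 rad, falls open beyond.
- flap_handle (a point): Centre of the flap's grip: grey bar 16 mm thick, 40 mm long along y, on a 10 mm thick stem, 30 mm above the flap's top face (to bar centre) near its front edge; in the flap's frame 112 mm in front of the hinge and 70 mm above it. Pinched by its two end faces it turns between the fingers, the tool staying upright. Open on the stop: about 128 mm above the bench, 102 mm behind the hinge.
- latch (a joint): Travel of the sliding latch on the ledge: 0 to 0.045 m, growing towards the organiser's +x (hinge) side; near 0 unlatched, 0.045 fully home, its steel arm over the tab on the flap's side. Slides with about 1.5 N of friction and stays where left. It does not really hold the flap.
- latch_grip (a point): Middle of the latch's black upright grip, 66 mm above the bench: a block 24 mm along the slide (organiser's x), 16 mm across, standing from 44 to 76 mm above the bench, 34 mm away from the organiser's side wall. Axes as the organiser's.
- bottle0: Small amber bottle with a black cap, closed, may be absent: body 44 mm diameter and 36 mm high, shoulder tapering to a cap of 24 mm diameter from 43 to 72 mm above the underside. About 60 to 130 g. Starts upright on the bench. Origin: centre of the underside, z up its axis.
- bottle1: Small amber bottle with a black cap, closed, may be absent: body 44 mm diameter and 36 mm high, shoulder tapering to a cap of 24 mm diameter from 43 to 72 mm above the underside. About 60 to 130 g. Starts upright on the bench. Origin: centre of the underside, z up its axis.
- bottle2: Small amber bottle with a black cap, closed, may be absent: body 44 mm diameter and 36 mm high, shoulder tapering to a cap of 24 mm diameter from 43 to 72 mm above the underside. About 60 to 130 g. Starts upright on the bench. Origin: centre of the underside, z up its axis.
- bottle3: Small amber bottle with a black cap, closed, may be absent: body 44 mm diameter and 36 mm high, shoulder tapering to a cap of 24 mm diameter from 43 to 72 mm above the underside. About 60 to 130 g. Starts upright on the bench. Origin: centre of the underside, z up its axis.
- bottle4: Small amber bottle with a black cap, closed, may be absent: body 44 mm diameter and 36 mm high, shoulder tapering to a cap of 24 mm diameter from 43 to 72 mm above the underside. About 60 to 130 g. Starts upright on the bench. Origin: centre of the underside, z up its axis.
- tin0: Plain metal tin, 46 mm diameter (47 mm at the lid) and 42 mm high, already standing in a cell of the organiser; may be absent. Origin: centre of the underside. It stays where it is.
- tin1: Plain metal tin, 46 mm diameter (47 mm at the lid) and 42 mm high, already standing in a cell of the organiser; may be absent. Origin: centre of the underside. It stays where it is.
- tin2: Plain metal tin, 46 mm diameter (47 mm at the lid) and 42 mm high, already standing in a cell of the organiser; may be absent. Origin: centre of the underside. It stays where it is.
- balm: Bystander: flat metal tin 54 mm diameter, 22 mm high, on the bench among the bottles. Origin: centre of the underside.
- saucer: Bystander: empty white stoneware saucer, 116 mm diameter, 20 mm high. Origin: centre of the underside.
- brush: Bystander: orange silicone brush lying on the bench, 170 mm long along its x, 55 mm wide, 31 mm high. Origin: under its middle.
- comb: Bystander: double-sided steel comb lying flat, 100 mm along its x, 54 mm across, 5 mm thick. Origin: under its middle.
- clearbox: Bystander: lidded transparent polycarbonate box, 136 by 156 by 99 mm high, 0.9 kg. Origin: centre of the underside.
There are look-alikes about, which are no part of the job. Leave any blue or red look-alike of the bottle4 alone.

How it is judged (in metres and radians):
On the way, in this order (a step that is already met when the one before it is completed fails the run):
1. The flap is lifted onto its stop (value of joint flap above 1.8 rad), for 0.2 s.
2. Every bottle stands upright in a cell of its own ((horizontal distance between bottle0 and cell0 below 0.018 m or horizontal distance between bottle0 and cell1 below 0.018 m or horizontal distance between bottle0 and cell2 below 0.018 m or horizontal distance between bottle0 and cell3 below 0.018 m or horizontal distance between bottle0 and cell4 below 0.018 m or horizontal distance between bottle0 and cell5 below 0.018 m) and height (world z) of each of bottle0, bottle1, bottle2, bottle3, bottle4 below 0.012 m and angle between each of bottle0, bottle1, bottle2, bottle3, bottle4's own z axis and vertical below 0.12 rad and (horizontal distance between bottle1 and cell0 below 0.018 m or horizontal distance between bottle1 and cell1 below 0.018 m or horizontal distance between bottle1 and cell2 below 0.018 m or horizontal distance between bottle1 and cell3 below 0.018 m or horizontal distance between bottle1 and cell4 below 0.018 m or horizontal distance between bottle1 and cell5 below 0.018 m) and (horizontal distance between bottle2 and cell0 below 0.018 m or horizontal distance between bottle2 and cell1 below 0.018 m or horizontal distance between bottle2 and cell2 below 0.018 m or horizontal distance between bottle2 and cell3 below 0.018 m or horizontal distance between bottle2 and cell4 below 0.018 m or horizontal distance between bottle2 and cell5 below 0.018 m) and (horizontal distance between bottle3 and cell0 below 0.018 m or horizontal distance between bottle3 and cell1 below 0.018 m or horizontal distance between bottle3 and cell2 below 0.018 m or horizontal distance between bottle3 and cell3 below 0.018 m or horizontal distance between bottle3 and cell4 below 0.018 m or horizontal distance between bottle3 and cell5 below 0.018 m) and (horizontal distance between bottle4 and cell0 below 0.018 m or horizontal distance between bottle4 and cell1 below 0.018 m or horizontal distance between bottle4 and cell2 below 0.018 m or horizontal distance between bottle4 and cell3 below 0.018 m or horizontal distance between bottle4 and cell4 below 0.018 m or horizontal distance between bottle4 and cell5 below 0.018 m)), for 0.2 s.
3. The flap is shut (value of joint flap below 0.04 rad), for 0.2 s.
4. The latch is slid home (value of joint latch above 0.041 m), for 0.2 s.
At the end, for the whole second after the job is handed in: Every bottle present stands upright (within 0.12 rad) on the floor of a cell of its own (origin within 18 mm of the cell's centre), at rest; the tin already there is still upright in its cell (moved under 30 mm); the flap is shut (under 0.04 rad) and the latch is home (over 41 of 45 mm) (all of step 2 and distance of each of tin0, tin1, tin2 from where it was at the start of the episode below 0.03 m and angle between each of tin0, tin1, tin2's own z axis and vertical below 0.2 rad and linear speed of each of bottle0, bottle1, bottle2, bottle3, bottle4 below 0.03 m/s and value of joint flap below 0.04 rad and value of joint latch above 0.041 m); the robot touches nothing.
It fails at once if The balm is pushed more than 5 cm from its place (distance of balm from where it was at the start of the episode above 0.05 m).
It fails at once if The saucer is pushed more than 5 cm from its place (distance of saucer from where it was at the start of the episode above 0.05 m).
It fails at once if The brush is pushed more than 5 cm from its place (distance of brush from where it was at the start of the episode above 0.05 m).
It fails at once if The comb is pushed more than 5 cm from its place (distance of comb from where it was at the start of the episode above 0.05 m).
It fails at once if The clearbox is pushed more than 5 cm from its place (distance of clearbox from where it was at the start of the episode above 0.05 m).
Of bottle0, bottle1, bottle2, bottle3, bottle4 only 3 to 5 are there at a start; the rules pass over those that are not, and their reading is None.
Of tin0, tin1, tin2 only 1 to 1 are there at a start; the rules pass over those that are not, and their reading is None.
At some moment in a run one of bottle0, bottle1, bottle2, bottle3, bottle4 may be knocked a few centimetres aside while the robot is not near it.
It also fails if it takes over 210 s, if anything falls off the work surface, if the arm or the gripper's body presses on something with over 40 N, if the wrist force passes 120 N, or if a joint passes its speed limit or range.

## Working session

There is one attempt and no reset: what is moved stays moved. The work goes in short steps, Python scripts to look and compute and a tool call to move; the robot and the scene stay as the last step left them, time stands still between calls to the robot, and variables do not carry over. Pictures are saved under pics/ and viewed, at most 14 in all, crops included, and the job is handed in when it is done.

Besides the shell and the picture viewer there is one more tool, called as name(argument=value, ...) on one line, values as JSON. play_rows: Moves the arm, as the interface text tells. Its arguments: {"type":"object","properties":{"commands":{"type":"string"},"squeeze":{"type":"number"}},"required":["commands"]}

```bash
mkdir -p pics; ls; cat > h.py <<'E'
import numpy as np, cv2, pickle
from workcell import r
def grab(n, tag):
    f=r.grab_frame(n); cv2.imwrite(f'pics/{tag}.png',f['color']); pickle.dump(f,open(f'pics/{tag}.pkl','wb')); return f
def load(tag): return pickle.load(open(f'pics/{tag}.pkl','rb'))
def K(f): return np.array([[f['fx'],0,f['cx']],[0,f['fy'],f['cy']],[0,0,1.]])
def ray(f,uv):
    n=cv2.undistortPoints(np.array([[uv]],float),K(f),np.array(f['distortion'],float))[0,0]
    T=np.array(f['camera_from_world']); R=T[:3,:3]; c=-R.T@T[:3,3]; d=R.T@np.array([n[0],n[1],1]); return c,d/np.linalg.norm(d)
def atz(f,uv,z):
    c,d=ray(f,uv); return c+d*(z-c[2])/d[2]
def tri(*fu):
    A=np.zeros((3,3));b=np.zeros(3);L=[]
    for f,uv in fu:
        c,d=ray(f,uv); P=np.eye(3)-np.outer(d,d); A+=P;b+=P@c; L.append((P,c))
    x=np.linalg.solve(A,b); return x,[float(np.linalg.norm(P@(x-c))) for P,c in L]
def proj(f,p):
    T=np.array(f['camera_from_world']); R,_=cv2.Rodrigues(T[:3,:3])
    return cv2.projectPoints(np.array(p,float).reshape(-1,1,3),R,T[:3,3],K(f),np.array(f['distortion'],float))[0].reshape(-1,2)
E
python3 - <<'E'
from h import *
for n in('top','side','wrist'):
    f=grab(n,n+'0'); c,d=ray(f,(256,192)); print(n,c.round(3),d.round(3),f['fx'])
a=cv2.imread('pics/top0.png'); cv2.imwrite('pics/top0b.png',cv2.resize(a,(800,600),interpolation=cv2.INTER_CUBIC))
a=cv2.imread('pics/side0.png'); cv2.imwrite('pics/side0b.png',cv2.resize(a,(800,600),interpolation=cv2.INTER_CUBIC))
s=r.get_state();print(s)
E
```

```text
pics
top [ 0.493 -0.007  1.016] [ 0.085  0.011 -0.996] 347.8172809056894
side [ 0.48  -0.818  0.715] [ 0.076  0.807 -0.586] 383.94663297236184
wrist [ 0.263 -0.573  0.384] [-0.284 -0.107 -0.953] 274.8874578670064
{'time_s': 0.15, 'joint_pos': array([-7.32464360e+01,  2.02513361e+01,  9.36170504e+01,  2.00478419e-03,
        6.61892448e+01, -1.38137876e-01]), 'joint_velocities': array([ 1.66161761e-02, -1.34758185e-01, -1.98379521e-01, -9.94022312e-03,
        5.61021264e-02,  8.50195557e-05]), 'effort': array([-9.35643802e-04, -5.94206071e+01, -3.34468031e+01,  6.97363517e-02,
        2.04713596e-02, -5.00043348e-05]), 'position': array([ 0.181502  , -0.59768561,  0.21407506]), 'tool_rot': array([[ 9.56859790e-01,  2.90549954e-01, -2.59290770e-04],
       [ 2.90550067e-01, -9.56859296e-01,  9.72388417e-04],
       [ 3.44226253e-05, -1.00577633e-03, -9.99999494e-01]]), 'contact_force': array([-0.77204512, -0.39455839,  0.28136301]), 'moment': array([ 0.02127622, -0.02858224, -0.01917928]), 'grasp_force': 0.0, 'grip_width': 1.001650947435667}
```

View pics/top0b.png

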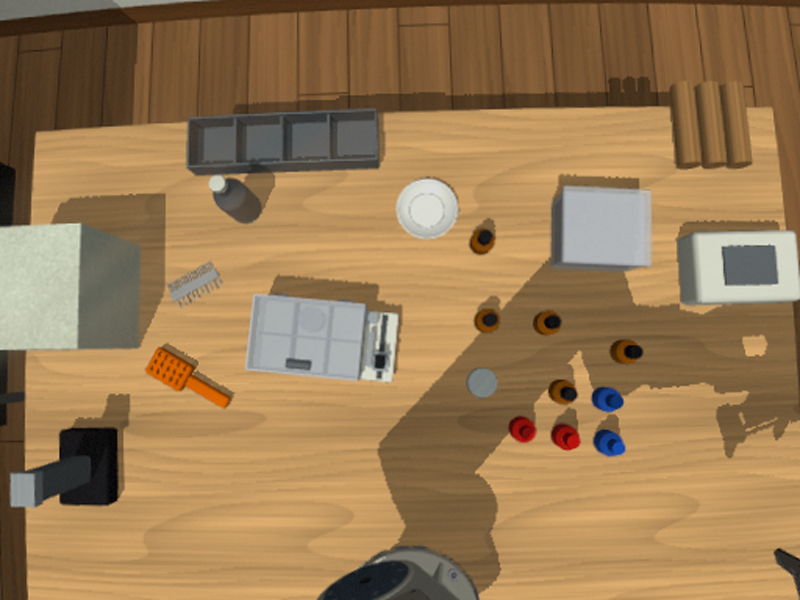

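View pics/side0b.png

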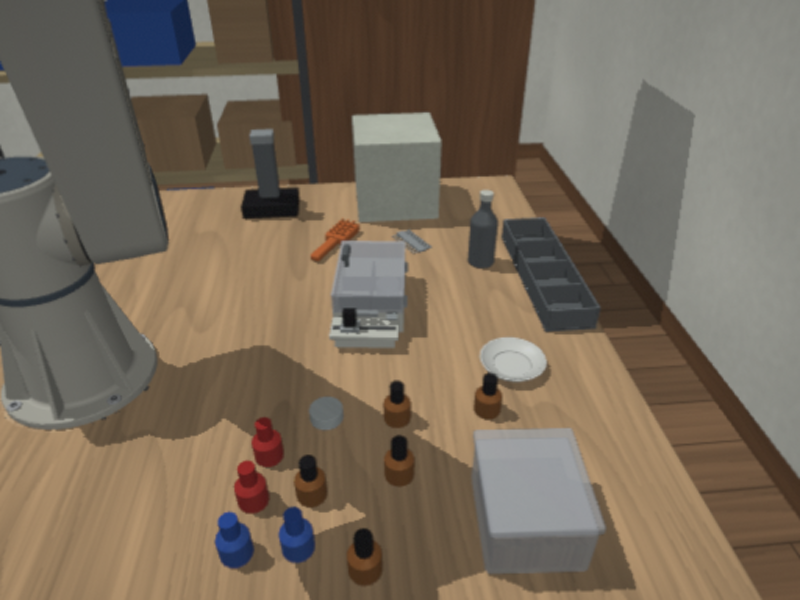

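Five amber bottles stand right of the organiser, with caps in the top view (800 px) at (484,238), (489,320), (548,322), (632,351) and (567,393). The tin is in the back middle cell, the handle is near (298,364) and the latch grip near (380,361).

```bash
python3 - <<'E'
from h import *
t=cv2.imread('pics/top0.png')[180:252,150:262]; s=cv2.imread('pics/side0.png')[145:230,200:270]
t=cv2.resize(t,None,fx=5,fy=5,interpolation=cv2.INTER_CUBIC); s=cv2.resize(s,None,fx=6,fy=6,interpolation=cv2.INTER_CUBIC)
cv2.imwrite('pics/ct.png',t[:, :]); cv2.imwrite('pics/cs.png',s); print(t.shape,s.shape)
# caps
ft,fs=load('top0'),load('side0')
T=[(484,238),(489,320),(548,322),(632,351),(567,393)]; S=[(490,381),(396,390),(399,446),(363,540),(308,466)]
def cap(f,p,w):
    im=f['color'].astype(int); u,v=[int(round(q*.64)) for q in p]
    m=np.zeros(im.shape[:2],np.uint8); m[v-w:v+w+1,u-w:u+w+1]=(im[v-w:v+w+1,u-w:u+w+1].max(2)<45)
    n,l,st,c=cv2.connectedComponentsWithStats(m); i=1+np.argmax(st[1:,4]); return c[i],st[i]
for a,b in zip(T,S):
    ca,sa=cap(ft,a,8); cb,sb=cap(fs,b,11)
    x,e=tri((ft,ca),(fs,cb)); print(ca.round(1),sa[2:],cb.round(1),sb[2:],x.round(4),np.round(e,4))
E
```

```text
(360, 560, 3) (510, 420, 3)
[309.9 151.7] [ 9  9 57] [313. 246.] [ 9 13 95] [ 0.6829 -0.1498  0.0573] [0.0003 0.0003]
[313.1 204.2] [ 9  8 53] [253.6 251. ] [ 8 13 95] [ 0.5365 -0.153   0.0574] [0.0001 0.0001]
[353.  205.7] [11  8 67] [255.  286.5] [  9  16 128] [ 0.5295 -0.2626  0.0583] [0.0001 0.0001]
[404.9 224.5] [11  8 76] [232.3 347.5] [ 12  18 187] [ 0.4737 -0.404   0.0593] [0. 0.]
[363.3 251.4] [10  8 66] [196.9 299.4] [ 11  16 145] [ 0.4042 -0.2855  0.0585] [0.0002 0.0002]
```

View pics/ct.png

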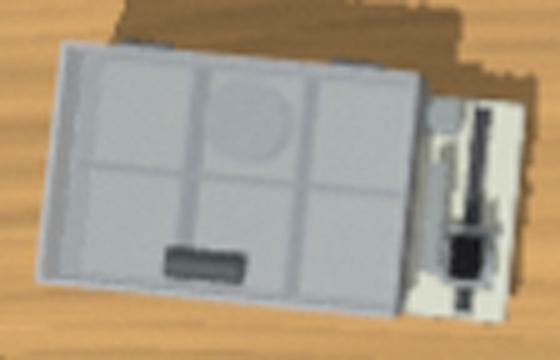

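View pics/cs.png

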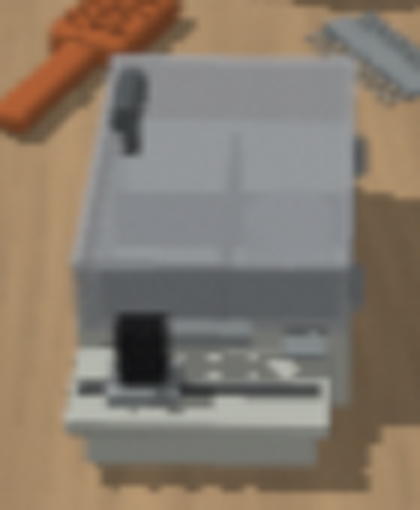

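```bash
cat > org.py <<'E'
from h import *
def w(o,P):
    c,s=np.cos(o[2]),np.sin(o[2]); P=np.atleast_2d(np.array(P,float)); return np.c_[o[0]+c*P[:,0]-s*P[:,1],o[1]+s*P[:,0]+c*P[:,1],P[:,2]]
E
python3 - <<'E'
from org import *
from scipy.optimize import least_squares
ft,fs=load('top0'),load('side0')
ct=lambda u,v:(150+(u+.5)/5-.5,180+(v+.5)/5-.5); cs=lambda u,v:(200+(u+.5)/6-.5,145+(v+.5)/6-.5)
h=.085
pts=[(ft,ct(62,42),(.066,.098,h)),(ft,ct(38,283),(-.066,.098,h)),(ft,ct(423,75),(.066,-.098,h)),(ft,ct(397,318),(-.066,-.098,h)),
(ft,ct(205,263),(-.046,0,.123)),(ft,ct(466,257),(None,-.132,.076)),
(fs,cs(113,57),(-.066,.098,h)),(fs,cs(353,58),(.066,.098,h)),(fs,cs(78,265),(-.066,-.098,h)),(fs,cs(350,265),(.066,-.098,h)),(fs,cs(131,88),(-.046,0,.115)),(fs,cs(143,345),(None,-.132,.06))]
def res(o):
    r_=[]
    for f,uv,p in pts:
        p=tuple(o[3] if q is None else q for q in p)
        r_+=list(proj(f,w(o,p))[0]-uv)
    return np.array(r_)
s=least_squares(res,[.48,.12,-.0,-.04],loss='soft_l1'); print(s.x.round(4)); print(s.fun.reshape(-1,2).round(1))
print(w(s.x,[(-.046,0,.115),(s.x[3],-.132,.06),(0,0,0)]).round(4))
print('tri handle',tri((ft,ct(205,265)),(fs,cs(131,88))),'latch',tri((ft,ct(466,257)),(fs,cs(143,340))), 'hood',tri((ft,ct(62,42)),(fs,cs(353,58))))
o=s.x[:3]
cells=w(o,[(a,b,.005) for a in(-.032,.032) for b in(-.064,0,.064)]); print(cells.round(4))
E
```

```text
[ 0.5141  0.1683 -0.1128 -0.0308]
[[ 0.  -0.4]
 [-0.4 -0.1]
 [-0.7 -0.8]
 [-0.1 -0.2]
 [-0.1  0.4]
 [ 0.2 -0.1]
 [-0.2 -0.2]
 [ 0.4 -0.1]
 [-1.1 -0. ]
 [ 0.1  0.4]
 [-0.3  2.5]
 [-0.1  1.1]]
[[0.4684 0.1735 0.115 ]
 [0.4686 0.0407 0.06  ]
 [0.5141 0.1683 0.    ]]
tri handle (array([0.46912946, 0.17309259, 0.12379774]), [0.000763094899312707, 0.0007630948993126751]) latch (array([0.46872869, 0.04160784, 0.06588473]), [0.0006434845748970443, 0.0006434845748970644]) hood (array([0.58962295, 0.25849256, 0.08447561]), [8.461896383543354e-05, 8.461896383551221e-05])
[[0.4751 0.1084 0.005 ]
 [0.4823 0.172  0.005 ]
 [0.4895 0.2355 0.005 ]
 [0.5387 0.1012 0.005 ]
 [0.5459 0.1647 0.005 ]
 [0.5531 0.2283 0.005 ]]
```

play_rows(commands="91 12 32 0 -0.017;91 12 32 0 -0.017;91 12 32 0 -0.017;91 12 32 0 -0.017;91 12 32 0 -0.017;91 12 32 0 -0.017;91 12 32 0 -0.017;91 12 32 0 -0.017;91 12 32 0 -0.017;91 12 32 0 -0.017;91 12 32 0 -0.017;91 12 32 0 -0.017", squeeze=20)

```text
time_s: 1.15
position: [0.3257, -0.2124, 0.2146]
tool_rot: [[0.996, 0.089, 0.0], [0.089, -0.996, -0.0], [0.0, 0.0, -1.0]]
contact_force: [1.5, -1.0, -1.0]
grip_width: 0.991
grasp_force: 0.0
```

play_rows(commands="91 12 32 0 -0.017;91 12 32 0 -0.017;91 12 32 0 -0.017;91 12 32 0 -0.017;91 12 32 0 -0.017;91 12 32 0 -0.017;91 12 32 0 -0.017;91 12 32 0 -0.017;91 12 32 0 -0.017;91 12 32 0 -0.017;91 0 0 0 0;91 0 0 0 0")

```text
time_s: 2.15
position: [0.4456, 0.1072, 0.2143]
tool_rot: [[0.997, -0.076, -0.001], [-0.076, -0.997, -0.0], [-0.001, 0.0, -1.0]]
contact_force: [-0.0, 0.3, -0.0]
grip_width: 0.992
grasp_force: 0.0
```

play_rows(commands="91 8 22 0 -0.012;91 8 22 0 -0.012;91 7 22 0 -0.012;91 0 0 0 0;91 0 0 0 0")

```text
time_s: 2.57
position: [0.4682, 0.1713, 0.2143]
tool_rot: [[0.993, -0.114, -0.001], [-0.114, -0.993, -0.001], [-0.001, 0.001, -1.0]]
contact_force: [-0.4, 0.5, 0.1]
grip_width: 0.99
grasp_force: 0.0
```

```bash
python3 - <<'E'
from org import *
f=grab('wrist','w1'); im=f['color'].copy()
o=[.5141,.1683,-.1128]
P=[(sx*.066,sy*.098,.085) for sx,sy in((1,1),(-1,1),(-1,-1),(1,-1))]+[(-.046,.02,.123),(-.046,-.02,.123),(-.0308,-.132,.076)]
for p in proj(f,w(o,P)): cv2.drawMarker(im,tuple(int(round(q)) for q in p),(0,0,255),cv2.MARKER_CROSS,8,1)
cv2.imwrite('pics/w1b.png',im); print(r.get_state()['position'])
E
```

```text
[0.46791441 0.17074551 0.2142703 ]
```

View pics/w1b.png

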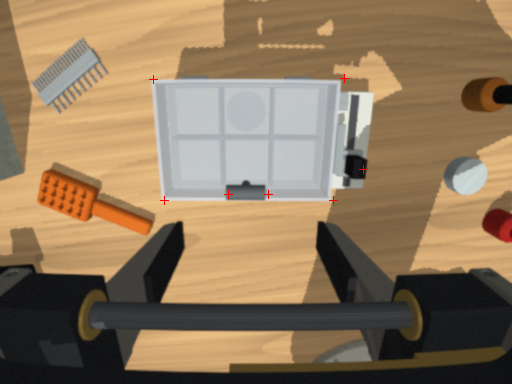

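play_rows(commands="91 1 2 -30 0;91 0 0 -30 0;91 0 0 -30 0;91 0 0 -27 0;91 0 0 0 0;60 0 0 0 0;45 0 0 0 0;30 0 0 0 0;30 0 0 0 0;30 0 0 0 0;30 0 0 0 0;30 0 0 0 0", squeeze=20)

```text
time_s: 3.62
position: [0.4699, 0.1741, 0.0981]
tool_rot: [[0.993, -0.115, 0.001], [-0.115, -0.993, 0.0], [0.001, -0.0, -1.0]]
contact_force: [0.4, -0.5, -0.3]
grip_width: 0.506
grasp_force: 0.0
```

play_rows(commands="30 0 0 0 0;30 0 0 0 0;30 0 0 0 0")

```text
time_s: 3.87
position: [0.4701, 0.1758, 0.098]
tool_rot: [[0.993, -0.116, 0.001], [-0.116, -0.993, 0.003], [0.001, -0.003, -1.0]]
contact_force: [-2.3, 10.9, 0.4]
grip_width: 0.43
grasp_force: 20.0
```

```bash
python3 - <<'E'
import numpy as np
a=np.linspace(0,1.9,25); t=-.1128
x=-.112*np.cos(a)+.070*np.sin(a); z=.112*np.sin(a)+.070*np.cos(a)
dx=np.diff(x)*1e3; dz=np.diff(z)*1e3
print('; '.join(f'30 {d*np.cos(t):.1f} {d*np.sin(t):.1f} {e:.1f} 0' for d,e in zip(dx,dz)))
E
```

```text
30 5.8 -0.7 8.6 0; 30 6.5 -0.7 8.1 0; 30 7.1 -0.8 7.6 0; 30 7.7 -0.9 7.0 0; 30 8.2 -0.9 6.4 0; 30 8.7 -1.0 5.7 0; 30 9.1 -1.0 5.0 0; 30 9.5 -1.1 4.2 0; 30 9.8 -1.1 3.5 0; 30 10.0 -1.1 2.7 0; 30 10.2 -1.2 1.9 0; 30 10.3 -1.2 1.1 0; 30 10.4 -1.2 0.2 0; 30 10.4 -1.2 -0.6 0; 30 10.3 -1.2 -1.4 0; 30 10.1 -1.1 -2.2 0; 30 9.9 -1.1 -3.0 0; 30 9.7 -1.1 -3.8 0; 30 9.3 -1.1 -4.6 0; 30 9.0 -1.0 -5.3 0; 30 8.5 -1.0 -6.0 0; 30 8.0 -0.9 -6.7 0; 30 7.5 -0.8 -7.3 0; 30 6.9 -0.8 -7.8 0
```

play_rows(commands="30 0 2 0 0;30 5.8 -0.7 8.6 0; 30 6.5 -0.7 8.1 0; 30 7.1 -0.8 7.6 0; 30 7.7 -0.9 7.0 0; 30 8.2 -0.9 6.4 0; 30 8.7 -1.0 5.7 0; 30 9.1 -1.0 5.0 0; 30 9.5 -1.1 4.2 0; 30 9.8 -1.1 3.5 0; 30 10.0 -1.1 2.7 0; 30 10.2 -1.2 1.9 0")

```text
time_s: 4.87
position: [0.5633, 0.1649, 0.1588]
tool_rot: [[0.993, -0.115, 0.0], [-0.115, -0.993, -0.001], [0.0, 0.001, -1.0]]
contact_force: [-3.0, -3.2, 1.5]
grip_width: 0.428
grasp_force: 20.0
```

play_rows(commands="30 10.3 -1.2 1.1 0; 30 10.4 -1.2 0.2 0; 30 10.4 -1.2 -0.6 0; 30 10.3 -1.2 -1.4 0; 30 10.1 -1.1 -2.2 0; 30 9.9 -1.1 -3.0 0; 30 9.7 -1.1 -3.8 0; 30 9.3 -1.1 -4.6 0; 30 9.0 -1.0 -5.3 0; 30 8.5 -1.0 -6.0 0; 30 8.0 -0.9 -6.7 0;30 0 0 0 0")

```text
time_s: 5.87
position: [0.6712, 0.1521, 0.1252]
tool_rot: [[0.993, -0.115, 0.003], [-0.115, -0.993, -0.001], [0.003, 0.001, -1.0]]
contact_force: [2.3, -4.9, 2.8]
grip_width: 0.428
grasp_force: 20.0
```

play_rows(commands="30 7.5 -0.8 -7.3 0; 30 6.9 -0.8 -7.8 0;30 0 0 0 0;30 0 0 0 0")

```text
time_s: 6.2
position: [0.6848, 0.1505, 0.1106]
tool_rot: [[0.993, -0.115, 0.003], [-0.115, -0.993, -0.001], [0.003, 0.001, -1.0]]
contact_force: [1.4, -5.5, 1.4]
grip_width: 0.434
grasp_force: 20.0
```

Release slowly and rise.

play_rows(commands="50 0 0 0 0;60 0 0 0 0;70 0 0 0 0;80 0 0 0 0;80 0 0 0 0;80 0 0 10 0;80 0 0 30 0;80 0 0 30 0;80 0 0 30 0;80 0 0 30 0;80 0 0 0 0;80 0 0 0 0")

```text
time_s: 7.2
position: [0.6837, 0.1522, 0.2441]
tool_rot: [[0.993, -0.115, 0.005], [-0.115, -0.993, 0.001], [0.005, -0.002, -1.0]]
contact_force: [-0.0, 0.5, -0.2]
grip_width: 0.87
grasp_force: 0.0
```

```bash
python3 - <<'E'
from org import *
f=grab('top','t2'); g=grab('side','s2')
ct=cv2.resize(f['color'][150:262,140:330],None,fx=4,fy=4,interpolation=cv2.INTER_CUBIC)
cv2.imwrite('pics/t2c.png',ct)
E
```

```text
(no output)
```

View pics/t2c.png

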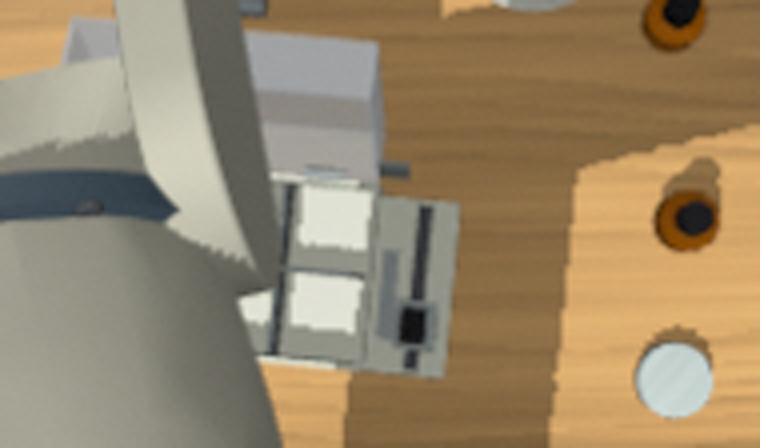

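play_rows(commands="70 0 -33.5 0 0;70 0 -33.5 0 0;70 0 -33.5 0 0;70 0 -33.5 -10 0;70 0 -33.5 -20 0;70 0 -33.5 -20 0;60 0 -33.5 -20 0;60 0 -33.5 -14 0;60 0 -33.5 0 0;60 0 0 0 0;60 0 0 0 0")

```text
time_s: 8.22
position: [0.6812, -0.1513, 0.1548]
tool_rot: [[0.993, -0.118, -0.003], [-0.118, -0.993, 0.001], [-0.003, -0.0, -1.0]]
contact_force: [-0.5, -0.5, -0.3]
grip_width: 0.651
grasp_force: 0.0
```

```bash
cat > chk.py <<'E'
from org import *
import sys
B=dict(A=(.6829,-.1498),B=(.5365,-.153),C=(.5295,-.2626),D=(.4737,-.404),E=(.4042,-.2855))
def amber(f,k):
    hsv=cv2.cvtColor(f['color'],cv2.COLOR_BGR2HSV); return f['color'].astype(int).max(2)<45
def find(f,p,z,w):
    u,v=proj(f,[*p,z])[0]
    if not(0<=u<512 and 0<=v<384): return None
    m=(f['color'].max(2)<45).astype(np.uint8); n,l,st,c=cv2.connectedComponentsWithStats(m)
    b=[(np.hypot(*(c[i]-(u,v))),i) for i in range(1,n) if 25<st[i,4]<1500]
    if not b: return None
    d,i=min(b); return (c[i],st[i],d) if d<w else None
def check(names,tag):
    F={n:grab(n,f'{tag}_{n}') for n in('top','side','wrist')}
    for k in names:
        L=[];o=[]
        for n,f in F.items():
            q=find(f,B[k],.058,25 if n!='wrist' else 40)
            if q: L.append((n,f,q[0])); o.append((n,q[1][4],round(q[2],1),atz(f,q[0],.058)[:2].round(4).tolist()))
        print(k,o)
        if len(L)>1:
            x,e=tri(*[(f,c) for _,f,c in L]); print('  tri',x.round(4),np.round(e,4))
    print(r.get_state()['position'].round(4))
if __name__=='__main__': check(sys.argv[1],sys.argv[2])
E
python3 chk.py ABCDE k1
```

```text
A [('side', np.int32(107), np.float64(0.1), [0.6829, -0.1496]), ('wrist', np.int32(479), np.float64(2.6), [0.6826, -0.1471])]
  tri [ 0.6828 -0.1475  0.0565] [0.0007 0.0007]
B [('side', np.int32(100), np.float64(0.1), [0.5363, -0.1527]), ('wrist', np.int32(186), np.float64(8.2), [0.5482, -0.1513])]
  tri [ 0.5389 -0.1492  0.0509] [0.0033 0.0033]
C [('side', np.int32(121), np.float64(0.3), [0.5295, -0.2634])]
D [('top', np.int32(30), np.float64(2.5), [0.474, -0.411]), ('side', np.int32(176), np.float64(0.1), [0.4738, -0.4037])]
  tri [ 0.474  -0.4081  0.0649] [0.0001 0.0001]
E [('side', np.int32(137), np.float64(0.2), [0.4044, -0.2859])]
[ 0.6822 -0.1486  0.1563]
```

play_rows(commands="60 0.5 0.5 -35 0;60 0 0 -35 0;60 0 0 -25 0;60 0 0 -15 0;55 0 0 0 0;45 0 0 0 0;35 0 0 0 0;30 0 0 0 0;15 0 0 0 0;15 0 0 0 0;15 0 0 0 0;15 0 0 0 0", squeeze=20)

```text
time_s: 9.37
position: [0.6838, -0.1494, 0.0481]
tool_rot: [[0.993, -0.115, 0.002], [-0.115, -0.993, -0.0], [0.002, 0.0, -1.0]]
contact_force: [0.3, 0.4, 7.6]
grip_width: 0.254
grasp_force: 20.0
```

play_rows(commands="15 0 0 34 0;15 0 0 34 0;15 0 0 34 0;15 -36 13 0 0;15 -36 13 0 0;15 -36 13 0 0;15 -36 13 0 0;15 0 38 0 0;15 0 38 0 0;15 0 38 0 0;15 0 38 0 0;15 0 38 0 0")

```text
time_s: 10.37
position: [0.5386, 0.0943, 0.1492]
tool_rot: [[0.993, -0.115, 0.0], [-0.115, -0.993, 0.0], [0.0, -0.0, -1.0]]
contact_force: [0.2, -0.3, -0.4]
grip_width: 0.253
grasp_force: 20.0
```

play_rows(commands="15 0 10 0 0;15 0 0 0 0;15 0 0 0 0")

```text
time_s: 10.62
position: [0.5388, 0.1027, 0.1488]
tool_rot: [[0.994, -0.113, -0.0], [-0.113, -0.994, -0.001], [-0.0, 0.001, -1.0]]
contact_force: [0.9, 0.4, -0.6]
grip_width: 0.255
grasp_force: 20.0
```

```bash
python3 - <<'E'
from org import *
f=grab('wrist','w3'); im=f['color'].copy()
o=[.5141,.1683,-.1128]
P=[(x,y,.045) for x in(-.062,.062) for y in (-.094,.094)]+[(a,b,.005) for a in(-.032,.032) for b in(-.064,0,.064)]+[(-.0308,-.132,.076)]
for p in proj(f,w(o,P)): cv2.drawMarker(im,tuple(int(round(q)) for q in p),(0,0,255),cv2.MARKER_CROSS,8,1)
cv2.imwrite('pics/w3b.png',im); s=r.get_state(); print(s['position'],s['grip_width'])
E
```

```text
[0.53882172 0.10190165 0.14877144] 0.25885572801204126
```

View pics/w3b.png

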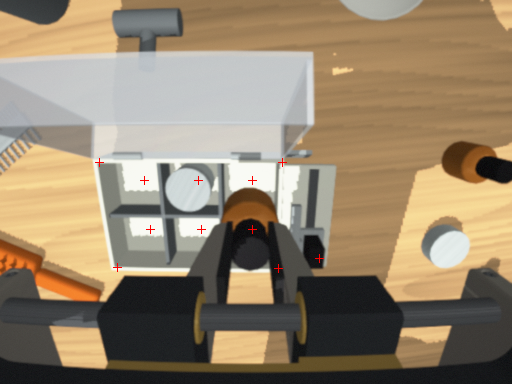

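play_rows(commands="15 0 1 -30 0;15 0 0 -30 0;15 0 0 -20 0;15 0 0 -10 0;15 0 0 -5 0;15 0 0 0 0;30 0 0 0 0;40 0 0 0 0;46 0 0 0 0;46 0 0 0 0;46 0 0 0 0;46 0 0 20 0")

```text
time_s: 11.67
position: [0.5368, 0.1034, 0.0716]
tool_rot: [[0.993, -0.115, -0.005], [-0.115, -0.993, -0.001], [-0.005, 0.001, -1.0]]
contact_force: [-0.1, 0.4, 0.3]
grip_width: 0.498
grasp_force: 0.0
```

play_rows(commands="46 0 0 35 0;46 0 0 35 0;46 0 -15 10 0;46 0 -40 0 0;46 0 -40 0 0;46 0 -40 0 0;46 0 -40 0 0;46 0 -40 0 0;46 0 -38 0 0;46 0 0 0 0;46 0 0 0 0")

```text
time_s: 12.58
position: [0.5388, -0.151, 0.154]
tool_rot: [[0.993, -0.118, 0.0], [-0.118, -0.993, -0.0], [0.0, 0.0, -1.0]]
contact_force: [-0.6, -0.1, 0.2]
grip_width: 0.5
grasp_force: 0.0
```

```bash
python3 chk.py BCDE k2
```

```text
B [('top', np.int32(444), np.float64(17.8), [0.5546, -0.1076]), ('side', np.int32(102), np.float64(0.2), [0.5364, -0.1523]), ('wrist', np.int32(475), np.float64(2.3), [0.5364, -0.1507])]
  tri [ 0.5417 -0.1306  0.0394] [0.0252 0.0042 0.0224]
C [('side', np.int32(121), np.float64(0.3), [0.5295, -0.2634]), ('wrist', np.int32(557), np.float64(1.9), [0.5296, -0.2607])]
  tri [ 0.5293 -0.2615  0.056 ] [0.0004 0.0004]
D [('side', np.int32(176), np.float64(0.1), [0.4738, -0.4037]), ('wrist', np.int32(613), np.float64(2.3), [0.4741, -0.4012])]
  tri [ 0.4735 -0.4026  0.0564] [0.0002 0.0002]
E [('top', np.int32(64), np.float64(0.2), [0.4038, -0.2856]), ('side', np.int32(136), np.float64(0.2), [0.4043, -0.2859])]
  tri [ 0.404  -0.2857  0.0577] [0.0003 0.0003]
[ 0.5389 -0.1482  0.1538]
```

play_rows(commands="46 -2.5 -1.5 -35 0;46 0 0 -35 0;46 0 0 -25 0;46 0 0 -11 0;46 0 0 0 0;35 0 0 0 0;30 0 0 0 0;15 0 0 0 0;15 0 0 0 0;15 0 0 0 0;15 0 0 0 0;15 0 0 0 0")

```text
time_s: 13.73
position: [0.5377, -0.1511, 0.0493]
tool_rot: [[0.993, -0.115, 0.003], [-0.115, -0.993, -0.001], [0.003, 0.0, -1.0]]
contact_force: [-0.4, -0.1, 7.4]
grip_width: 0.255
grasp_force: 20.0
```

play_rows(commands="15 0 0 34 0;15 0 0 34 0;15 0 0 34 0;15 0 38 0 0;15 0 38 0 0;15 0 38 0 0;15 0 38 0 0;15 0 38 0 0;15 0 38 0 0;15 5 38 0 0;15 5 38 0 0;15 5 38 0 0")

```text
time_s: 14.73
position: [0.5513, 0.1931, 0.1504]
tool_rot: [[0.993, -0.115, 0.001], [-0.115, -0.993, 0.0], [0.001, -0.0, -1.0]]
contact_force: [1.2, 0.0, -1.1]
grip_width: 0.255
grasp_force: 20.0
```

play_rows(commands="15 0 38 0 0;15 0 2 0 0;15 0 0 0 0;15 0 0 0 0;15 0 0 0 0")

```text
time_s: 15.15
position: [0.5512, 0.23, 0.1499]
tool_rot: [[0.993, -0.116, -0.0], [-0.116, -0.993, -0.001], [-0.0, 0.001, -1.0]]
contact_force: [0.8, -0.3, -1.1]
grip_width: 0.253
grasp_force: 20.0
```

play_rows(commands="15 1 1 -30 0;15 0 0 -30 0;15 0 0 -20 0;15 0 0 -10 0;15 0 0 -5 0;15 0 0 0 0;30 0 0 0 0;40 0 0 0 0;46 0 0 0 0;46 0 0 0 0;46 0 0 0 0;46 0 0 20 0")

```text
time_s: 16.15
position: [0.5503, 0.2314, 0.0723]
tool_rot: [[0.993, -0.115, -0.005], [-0.115, -0.993, -0.002], [-0.004, 0.002, -1.0]]
contact_force: [-0.9, -0.4, -0.3]
grip_width: 0.499
grasp_force: 0.0
```

play_rows(commands="46 0 0 35 0;46 0 -10 35 0;46 -2 -40 10 0;46 -2 -40 0 0;46 -2 -40 0 0;46 -2 -40 0 0;46 -2 -40 0 0;46 -2 -40 0 0;46 -2 -40 0 0;46 -2 -40 0 0;46 -2 -40 0 0;46 -2 -40 0 0")

```text
time_s: 17.15
position: [0.5322, -0.1796, 0.1552]
tool_rot: [[0.993, -0.115, 0.001], [-0.115, -0.993, -0.0], [0.001, 0.0, -1.0]]
contact_force: [0.3, 0.3, 0.4]
grip_width: 0.5
grasp_force: 0.0
```

play_rows(commands="46 -2 -40 0 0;46 0 -40 0 0;46 0 0 0 0;46 0 0 0 0;46 0 0 0 0")

```text
time_s: 17.57
position: [0.5302, -0.2573, 0.1547]
tool_rot: [[0.993, -0.116, -0.0], [-0.116, -0.993, 0.001], [-0.001, -0.001, -1.0]]
contact_force: [-0.5, -0.5, -0.7]
grip_width: 0.497
grasp_force: 0.0
```

```bash
python3 chk.py CDE k3
```

```text
C [('top', np.int32(652), np.float64(7.8), [0.5476, -0.2515]), ('side', np.int32(121), np.float64(0.3), [0.5295, -0.2634]), ('wrist', np.int32(475), np.float64(2.0), [0.5295, -0.2606])]
  tri [ 0.5356 -0.2573  0.054 ] [0.0132 0.006  0.0077]
D [('side', np.int32(176), np.float64(0.1), [0.4738, -0.4037]), ('wrist', np.int32(548), np.float64(2.0), [0.4738, -0.4018])]
  tri [ 0.4734 -0.4026  0.0565] [0.0004 0.0004]
E [('top', np.int32(54), np.float64(0.6), [0.4043, -0.2837]), ('side', np.int32(136), np.float64(0.2), [0.4043, -0.2859]), ('wrist', np.int32(1489), np.float64(19.6), [0.4292, -0.2931])]
  tri [ 0.4082 -0.2878  0.047 ] [0.0049 0.0095 0.0131]
[ 0.5306 -0.2563  0.1549]
```

play_rows(commands="46 -1 -4.5 -35 0;46 0 0 -35 0;46 0 0 -25 0;46 0 0 -11 0;46 0 0 0 0;35 0 0 0 0;30 0 0 0 0;15 0 0 0 0;15 0 0 0 0;15 0 0 0 0;15 0 0 0 0;15 0 0 0 0")

```text
time_s: 18.72
position: [0.5306, -0.2626, 0.0504]
tool_rot: [[0.993, -0.115, 0.002], [-0.115, -0.993, -0.001], [0.003, 0.001, -1.0]]
contact_force: [-0.4, 1.4, 6.4]
grip_width: 0.253
grasp_force: 20.0
```

play_rows(commands="15 0 0 34 0;15 0 0 34 0;15 0 0 36 0;15 -4 38.5 0 0;15 -4 38.5 0 0;15 -4 38.5 0 0;15 -4 38.5 0 0;15 -4 38.5 0 0;15 -4 38.5 0 0;15 -4 38.5 0 0;15 -4 38.5 0 0;15 -4 38.5 0 0")

```text
time_s: 19.72
position: [0.493, 0.0859, 0.1534]
tool_rot: [[0.993, -0.115, 0.001], [-0.115, -0.993, 0.0], [0.001, -0.0, -1.0]]
contact_force: [0.8, 0.5, -0.3]
grip_width: 0.256
grasp_force: 20.0
```

play_rows(commands="15 -4 38.5 0 0;15 0 38.5 0 0;15 0 38.5 0 0;15 0 38.5 0 0;15 0 0 0 0;15 0 0 0 0;15 0 0 0 0")

```text
time_s: 20.3
position: [0.4891, 0.238, 0.1529]
tool_rot: [[0.993, -0.114, -0.0], [-0.114, -0.993, -0.001], [-0.0, 0.001, -1.0]]
contact_force: [0.1, -0.2, -0.8]
grip_width: 0.254
grasp_force: 20.0
```

Lower 97.

play_rows(commands="15 0 0 -30 0;15 0 0 -30 0;15 0 0 -20 0;15 0 0 -12 0;15 0 0 -5 0;15 0 0 0 0;30 0 0 0 0;40 0 0 0 0;46 0 0 0 0;46 0 0 0 0;46 0 0 0 0;46 0 0 20 0")

```text
time_s: 21.3
position: [0.4875, 0.2373, 0.0736]
tool_rot: [[0.993, -0.115, -0.004], [-0.115, -0.993, -0.002], [-0.004, 0.003, -1.0]]
contact_force: [-0.4, -0.4, -0.2]
grip_width: 0.498
grasp_force: 0.0
```

play_rows(commands="46 0 0 35 0;46 0 -10 35 0;46 -6 -40 10 0;46 -6 -40 0 0;46 -6 -40 0 0;46 -6 -40 0 0;46 -6 -40 0 0;46 -6 -40 0 0;46 -6 -40 0 0;46 -6 -40 0 0;46 -6 -40 0 0;46 -6 -40 0 0")

```text
time_s: 22.3
position: [0.4289, -0.1736, 0.1563]
tool_rot: [[0.993, -0.115, 0.001], [-0.115, -0.993, -0.0], [0.001, 0.0, -1.0]]
contact_force: [0.7, 0.4, 0.0]
grip_width: 0.501
grasp_force: 0.0
```

play_rows(commands="46 -6 -40 0 0;46 -6 -40 0 0;46 -6 -30 0 0;46 -6 0 0 0;46 0 0 0 0;46 0 0 0 0;46 0 0 0 0")

```text
time_s: 22.88
position: [0.4056, -0.2806, 0.1559]
tool_rot: [[0.993, -0.114, -0.0], [-0.114, -0.993, 0.0], [-0.0, -0.0, -1.0]]
contact_force: [0.7, -1.0, -0.8]
grip_width: 0.5
grasp_force: 0.0
```

```bash
python3 chk.py DE k4
```

```text
D [('top', np.int32(70), np.float64(0.0), [0.4738, -0.4041]), ('side', np.int32(181), np.float64(0.3), [0.4738, -0.4033]), ('wrist', np.int32(655), np.float64(1.9), [0.4737, -0.4022])]
  tri [ 0.4738 -0.4032  0.0578] [0.0009 0.     0.0009]
E [('top', np.int32(747), np.float64(5.4), [0.3903, -0.2808]), ('side', np.int32(138), np.float64(0.1), [0.4044, -0.2858]), ('wrist', np.int32(405), np.float64(1.7), [0.405, -0.2839])]
  tri [ 0.3987 -0.2824  0.052 ] [0.009  0.0052 0.0044]
[ 0.406  -0.2807  0.156 ]
```

play_rows(commands="46 -1 -3.5 -35 0;46 0 0 -35 0;46 0 0 -25 0;46 0 0 -12 0;46 0 0 0 0;35 0 0 0 0;30 0 0 0 0;15 0 0 0 0;15 0 0 0 0;15 0 0 0 0;15 0 0 0 0;15 0 0 0 0")

```text
time_s: 24.03
position: [0.4053, -0.2857, 0.0499]
tool_rot: [[0.993, -0.115, 0.002], [-0.115, -0.993, -0.001], [0.002, 0.001, -1.0]]
contact_force: [1.5, 1.3, 7.2]
grip_width: 0.252
grasp_force: 20.0
```

play_rows(commands="15 0 0 34 0;15 0 0 34 0;15 0 0 36 0;15 7 38.5 0 0;15 7 38.5 0 0;15 7 38.5 0 0;15 7 38.5 0 0;15 7 38.5 0 0;15 7 38.5 0 0;15 7 38.5 0 0;15 7 38.5 0 0;15 7 38.5 0 0")

```text
time_s: 25.03
position: [0.4674, 0.0632, 0.1533]
tool_rot: [[0.993, -0.115, 0.001], [-0.115, -0.993, 0.0], [0.001, -0.0, -1.0]]
contact_force: [1.0, -1.2, -0.6]
grip_width: 0.253
grasp_force: 19.9
```

play_rows(commands="15 7 38.5 0 0;15 7 38.5 0 0;15 0 36.5 0 0;15 0 0 0 0;15 0 0 0 0;15 0 0 0 0")

```text
time_s: 25.53
position: [0.481, 0.1745, 0.1528]
tool_rot: [[0.993, -0.114, -0.001], [-0.114, -0.993, -0.001], [-0.0, 0.001, -1.0]]
contact_force: [-0.2, -0.4, -1.3]
grip_width: 0.256
grasp_force: 20.0
```

play_rows(commands="15 1 0 -30 0;15 0 0 -30 0;15 0 0 -20 0;15 0 0 -12 0;15 0 0 -5 0;15 0 0 0 0;30 0 0 0 0;40 0 0 0 0;46 0 0 0 0;46 0 0 0 0;46 0 0 0 0;46 0 0 20 0")

```text
time_s: 26.53
position: [0.4805, 0.174, 0.0738]
tool_rot: [[0.993, -0.115, -0.004], [-0.115, -0.993, -0.002], [-0.004, 0.002, -1.0]]
contact_force: [-0.0, -0.1, -0.1]
grip_width: 0.5
grasp_force: 0.0
```

play_rows(commands="46 0 0 35 0;46 0 -10 35 0;46 -1 -40 10 0;46 -1 -40 0 0;46 -1 -40 0 0;46 -1 -40 0 0;46 -1 -40 0 0;46 -1 -40 0 0;46 0 -40 0 0;46 0 -40 0 0;46 0 -40 0 0;46 0 -40 0 0")

```text
time_s: 27.53
position: [0.4761, -0.2373, 0.1562]
tool_rot: [[0.993, -0.115, 0.0], [-0.115, -0.993, -0.0], [0.0, 0.0, -1.0]]
contact_force: [0.8, 0.5, -0.8]
grip_width: 0.5
grasp_force: 0.0
```

play_rows(commands="46 0 -40 0 0;46 0 -40 0 0;46 0 -40 0 0;46 0 -40 0 0;46 0 0 0 0;46 0 0 0 0;46 0 0 0 0")

```text
time_s: 28.12
position: [0.476, -0.3947, 0.1556]
tool_rot: [[0.993, -0.116, -0.001], [-0.116, -0.993, 0.001], [-0.001, -0.001, -1.0]]
contact_force: [-0.0, 0.5, 0.0]
grip_width: 0.499
grasp_force: 0.0
```

```bash
python3 chk.py D k5
```

```text
D [('top', np.int32(754), np.float64(9.0), [0.4809, -0.4283]), ('side', np.int32(176), np.float64(0.1), [0.4738, -0.4037]), ('wrist', np.int32(463), np.float64(2.0), [0.4735, -0.4019])]
  tri [ 0.4784 -0.4118  0.0787] [0.0074 0.0061 0.01  ]
[ 0.4766 -0.3938  0.1559]
```

play_rows(commands="46 -3 -8 -35 0;46 0 0 -35 0;46 0 0 -25 0;46 0 0 -12 0;46 0 0 0 0;35 0 0 0 0;30 0 0 0 0;15 0 0 0 0;15 0 0 0 0;15 0 0 0 0;15 0 0 0 0;15 0 0 0 0")

```text
time_s: 29.27
position: [0.4745, -0.4039, 0.0505]
tool_rot: [[0.993, -0.115, 0.002], [-0.115, -0.993, -0.001], [0.002, 0.001, -1.0]]
contact_force: [0.1, 1.5, 7.3]
grip_width: 0.26
grasp_force: 20.0
```

play_rows(commands="15 0 0 34 0;15 0 0 34 0;15 0 0 36 0;15 0 39.5 0 0;15 0 39.5 0 0;15 0 39.5 0 0;15 0 39.5 0 0;15 0 39.5 0 0;15 0 39.5 0 0;15 0 39.5 0 0;15 0 39.5 0 0;15 0 39.5 0 0")

```text
time_s: 30.27
position: [0.4732, -0.0461, 0.1534]
tool_rot: [[0.993, -0.115, 0.001], [-0.115, -0.993, -0.0], [0.001, 0.0, -1.0]]
contact_force: [1.0, 0.8, -0.8]
grip_width: 0.255
grasp_force: 20.0
```

play_rows(commands="15 0 39.5 0 0;15 0 39.5 0 0;15 0 39.5 0 0;15 0 39.5 0 0;15 0 0 0 0;15 0 0 0 0;15 0 0 0 0")

```text
time_s: 30.85
position: [0.4733, 0.1101, 0.153]
tool_rot: [[0.994, -0.114, 0.0], [-0.114, -0.994, -0.0], [0.0, 0.0, -1.0]]
contact_force: [-1.2, 0.4, -0.3]
grip_width: 0.253
grasp_force: 20.0
```

play_rows(commands="15 1 1 -30 0;15 0 0 -30 0;15 0 0 -20 0;15 0 0 -12 0;15 0 0 -5 0;15 0 0 0 0;30 0 0 0 0;40 0 0 0 0;46 0 0 0 0;46 0 0 0 0;46 0 0 0 0;46 0 0 20 0")

```text
time_s: 31.85
position: [0.4725, 0.1107, 0.0738]
tool_rot: [[0.993, -0.115, -0.004], [-0.115, -0.993, -0.001], [-0.004, 0.002, -1.0]]
contact_force: [-1.7, 0.5, 0.6]
grip_width: 0.499
grasp_force: 0.0
```

play_rows(commands="46 0 0 35 0;46 0 0 35 0;46 0 10 35 0;46 0 10 35 0;46 0 10 35 0;46 0 10 0 0;46 0 10 0 0;46 0 0 0 0;46 0 0 0 0")

```text
time_s: 32.6
position: [0.4735, 0.1613, 0.2493]
tool_rot: [[0.994, -0.114, -0.002], [-0.114, -0.994, -0.001], [-0.002, 0.001, -1.0]]
contact_force: [-0.2, -0.0, -1.2]
grip_width: 0.501
grasp_force: 0.0
```

```bash
python3 - <<'E'
from org import *
f=grab('wrist','w6'); im=f['color'].copy()
o=[.5141,.1683,-.1128]
P=[(a,b,.077) for a in(-.032,.032) for b in(-.064,0,.064)]+w([0,0,0],(.168,0,.128)).tolist()
for p in proj(f,w(o,P)): cv2.drawMarker(im,tuple(int(round(q)) for q in p),(0,0,255),cv2.MARKER_CROSS,8,1)
cv2.imwrite('pics/w6b.png',im); s=r.get_state(); print(s['position'],w(o,P)[-1]); grab('top','t6');grab('side','s6')
E
```

```text
[0.47344414 0.16087332 0.24918282] [0.68103233 0.14938976 0.128     ]
```

View pics/w6b.png

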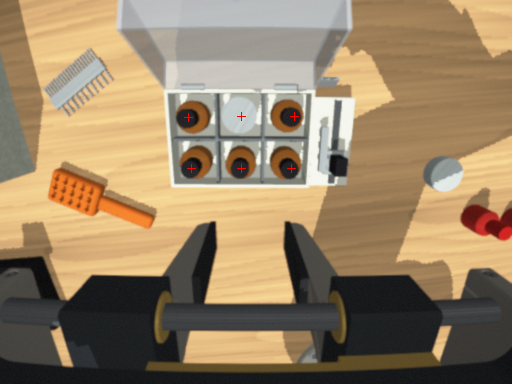

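play_rows(commands="80 35 -1.5 0 0;80 35 -1.5 0 0;80 35 -1.5 0 0;80 35 -1.5 0 0;80 35 -1.5 0 0;80 35 -1.5 0 0;80 1 -1 0 0;80 0 0 0 0;80 0 0 0 0;80 0 0 0 0")

```text
time_s: 33.58
position: [0.6841, 0.151, 0.2504]
tool_rot: [[0.993, -0.115, -0.001], [-0.115, -0.993, -0.0], [-0.001, 0.0, -1.0]]
contact_force: [-0.2, -0.5, -0.2]
grip_width: 0.869
grasp_force: 0.0
```

play_rows(commands="80 0 0 -35 0;80 0 0 -35 0;80 0 0 -35 0;80 0 0 -25 0;80 0 0 -10 0;80 0 0 0 0;65 0 0 0 0;55 0 0 0 0;45 0 0 0 0;30 0 0 0 0;30 0 0 0 0;30 0 0 0 0", squeeze=20)

```text
time_s: 34.58
position: [0.6859, 0.1513, 0.1116]
tool_rot: [[0.993, -0.115, 0.001], [-0.115, -0.993, 0.0], [0.001, -0.0, -1.0]]
contact_force: [-0.2, -0.0, -0.6]
grip_width: 0.459
grasp_force: 0.0
```

play_rows(commands="30 0 0 0 0;30 0 0 0 0;30 0 0 0 0")

```text
time_s: 34.83
position: [0.6857, 0.1504, 0.1115]
tool_rot: [[0.993, -0.115, 0.0], [-0.115, -0.993, -0.001], [0.001, 0.001, -1.0]]
contact_force: [-1.1, -4.7, 6.1]
grip_width: 0.434
grasp_force: 20.0
```

Gripped; run the arc backwards.

play_rows(commands="30 -6.9 0.8 7.8 0;30 -7.5 0.8 7.3 0;30 -8.0 0.9 6.7 0;30 -8.5 1.0 6.0 0;30 -9.0 1.0 5.3 0;30 -9.3 1.1 4.6 0;30 -9.7 1.1 3.8 0;30 -9.9 1.1 3.0 0;30 -10.1 1.1 2.2 0;30 -10.3 1.2 1.4 0;30 -10.4 1.2 0.6 0;30 -10.4 1.2 -0.2 0")

```text
time_s: 35.83
position: [0.5754, 0.1635, 0.1602]
tool_rot: [[0.993, -0.115, 0.002], [-0.115, -0.993, -0.0], [0.002, 0.0, -1.0]]
contact_force: [0.6, -4.9, 3.0]
grip_width: 0.436
grasp_force: 20.0
```

play_rows(commands="30 -10.3 1.2 -1.1 0;30 -10.2 1.2 -1.9 0;30 -10.0 1.1 -2.7 0;30 -9.8 1.1 -3.5 0;30 -9.5 1.1 -4.2 0;30 -9.1 1.0 -5.0 0;30 -8.7 1.0 -5.7 0;30 -8.2 0.9 -6.4 0;30 -7.7 0.9 -7.0 0;30 -7.1 0.8 -7.6 0;30 -6.5 0.7 -8.1 0;30 -5.8 0.7 -8.6 0")

```text
time_s: 36.83
position: [0.4714, 0.1757, 0.0967]
tool_rot: [[0.993, -0.115, -0.001], [-0.115, -0.993, 0.0], [-0.001, -0.0, -1.0]]
contact_force: [-1.4, 0.2, 13.7]
grip_width: 0.431
grasp_force: 20.0
```

play_rows(commands="30 0 0 0 0;30 0 0 0 0;30 0 0 0 0")

```text
time_s: 37.08
position: [0.4715, 0.1757, 0.0967]
tool_rot: [[0.993, -0.115, -0.002], [-0.115, -0.993, 0.0], [-0.002, 0.0, -1.0]]
contact_force: [-5.4, 1.9, 1.5]
grip_width: 0.431
grasp_force: 20.0
```

play_rows(commands="50 0 0 0 0;60 0 0 0 0;70 0 0 0 0;80 0 0 0 0;80 0 0 0 0;80 0 0 30 0;80 0 0 30 0;60 0 0 10 0;40 -25 -32 0 0;20 -25 -32 0 0;0 0 -32 0 0;0 0 -32 0 0")

```text
time_s: 38.08
position: [0.4211, 0.0464, 0.1674]
tool_rot: [[0.994, -0.114, 0.0], [-0.114, -0.994, -0.0], [0.0, 0.0, -1.0]]
contact_force: [1.2, -0.2, -0.1]
grip_width: 0.527
grasp_force: 0.0
```

play_rows(commands="0 0 0 0 0;0 0 0 0 0;0 0 0 0 0;0 0 0 0 0;0 0 0 0 0;0 0 0 0 0;0 0 0 0 0;0 0 0 0 0")

```text
time_s: 38.75
position: [0.4226, 0.0479, 0.1675]
tool_rot: [[0.993, -0.114, -0.0], [-0.114, -0.993, -0.0], [-0.0, 0.0, -1.0]]
contact_force: [-0.9, -0.7, -0.3]
grip_width: 0.004
grasp_force: 0.0
```

```bash
python3 - <<'E'
from org import *
f=grab('wrist','w7'); g=grab('side','s7'); im=f['color'].copy()
o=[.5141,.1683,-.1128]
P=[(-.0308,-.132,.076),(.0142,-.132,.076)]+[(sx*.066,sy*.098,.085) for sx,sy in((1,1),(-1,1),(-1,-1),(1,-1))]
for p in proj(f,w(o,P)): cv2.drawMarker(im,tuple(int(round(q)) for q in p),(0,0,255),cv2.MARKER_CROSS,8,1)
s2=cv2.resize(g['color'][130:230,190:290],(384,384),interpolation=cv2.INTER_CUBIC)
cv2.imwrite('pics/w7b.png',cv2.resize(np.hstack([im,s2]),(800,343))); s=r.get_state(); print(s['position'],s['grip_width'])
E
```

```text
[0.42258227 0.04769843 0.16754805] 0.0050680918061781375
```

View pics/w7b.png

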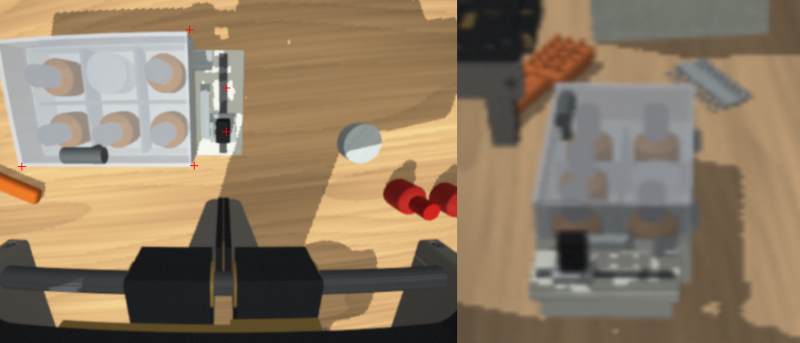

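play_rows(commands="0 0 0 -35 0;0 0 0 -35 0;0 0 0 -30 0;0 0 0 -11 0;0 0 0 0 0;0 8 -0.9 0 0;0 8 -0.9 0 0;0 6 -0.7 0 0;0 6 -0.7 0 0;0 6 -0.7 0 0;0 6 -0.7 0 0;0 6 -0.7 0 0")

```text
time_s: 39.85
position: [0.4692, 0.0421, 0.0569]
tool_rot: [[0.993, -0.115, 0.0], [-0.115, -0.993, 0.0], [0.0, -0.0, -1.0]]
contact_force: [-2.3, 0.5, 1.4]
grip_width: 0.008
grasp_force: 0.9
```

play_rows(commands="0 6 -0.7 0 0;0 6 -0.7 0 0;0 5 -0.6 0 0;0 0 0 0 0;0 0 0 0 0")

```text
time_s: 40.27
position: [0.4858, 0.0401, 0.0564]
tool_rot: [[0.993, -0.115, -0.0], [-0.115, -0.993, -0.0], [-0.0, 0.0, -1.0]]
contact_force: [-1.2, -0.5, -0.8]
grip_width: 0.003
grasp_force: 0.5
```

Moved 63 mm; continue until the stop is felt.

play_rows(commands="0 3 -0.3 0 0;0 2 -0.2 0 0;0 2 -0.2 0 0;0 0 0 0 0")

```text
time_s: 40.6
position: [0.4862, 0.0398, 0.0557]
tool_rot: [[0.993, -0.115, -0.013], [-0.115, -0.993, 0.0], [-0.012, 0.001, -1.0]]
contact_force: [-21.4, 4.0, 17.4]
grip_width: 0.005
grasp_force: 10.9
```

play_rows(commands="0 -7 0.7 0 0;0 -8 0.9 0 0;0 -10 1 0 0;0 -10 1 0 0;0 0 0 30 0;0 0 0 35 0;0 0 0 35 0;0 -20 -30 30 0;0 -20 -35 0 0;0 -20 -35 0 0;0 0 0 0 0;0 0 0 0 0")

```text
time_s: 41.6
position: [0.3988, -0.0549, 0.1835]
tool_rot: [[0.993, -0.119, 0.001], [-0.119, -0.993, -0.0], [0.001, 0.0, -1.0]]
contact_force: [0.7, 0.2, 0.4]
grip_width: 0.007
grasp_force: 0.0
```

```bash
python3 - <<'E'
from org import *
f=grab('wrist','w8'); g=grab('side','s8'); t=grab('top','t8')
o=[.5141,.1683,-.1128]; c,s_=np.cos(o[2]),np.sin(o[2])
def blob(F,xo,win=12):
    u,v=proj(F,w(o,(xo,-.132,.06)))[0]; m=(F['color'].max(2)<45).astype(np.uint8); n,l,st,cc=cv2.connectedComponentsWithStats(m)
    d,i=min((np.hypot(*(cc[i]-(u,v))),i) for i in range(1,n) if st[i,4]>20); return cc[i],st[i],d
for xa,(A,B) in((-.0308,(load('side0'),load('top0'))),(.0142,(g,t)),(.0142,(g,f))):
    a,b=blob(A,xa),blob(B,xa); x,e=tri((A,a[0]),(B,b[0])); print(a,b,x.round(4),np.round(e,4),'x_org',((x[0]-o[0])*c+(x[1]-o[1])*s_).round(4))
im=np.hstack([cv2.resize(g['color'][130:230,190:290],(400,400),interpolation=cv2.INTER_CUBIC),cv2.resize(t['color'][160:260,160:260],(400,400),interpolation=cv2.INTER_CUBIC)])
cv2.imwrite('pics/f8.png',im)
E
```

```text
(array([223.32926829, 203.02439024]), array([220, 198,   8,  11,  82], dtype=int32), np.float64(0.13607289348610752)) (array([242.83333333, 230.88888889]), array([240, 227,   6,   8,  36], dtype=int32), np.float64(0.4659985520133126)) [0.4685 0.0418 0.0595] [0.0003 0.0003] x_org -0.0311
(array([237.5, 203. ]), array([234, 198,   8,  11,  82], dtype=int32), np.float64(1.8404648178011835)) (array([244.08108108, 216.21621622]), array([242, 213,   5,   8,  37], dtype=int32), np.float64(1.9892180544155644)) [0.5083 0.0375 0.0599] [0.0001 0.0001] x_org 0.009
(array([237.5, 203. ]), array([234, 198,   8,  11,  82], dtype=int32), np.float64(1.8404648178011835)) (array([146.07156673,  92.6344294 ]), array([134,  81,  25,  24, 517], dtype=int32), np.float64(5.807540449006167)) [0.5089 0.0405 0.0577] [0.0004 0.0004] x_org 0.0092
```

View pics/f8.png

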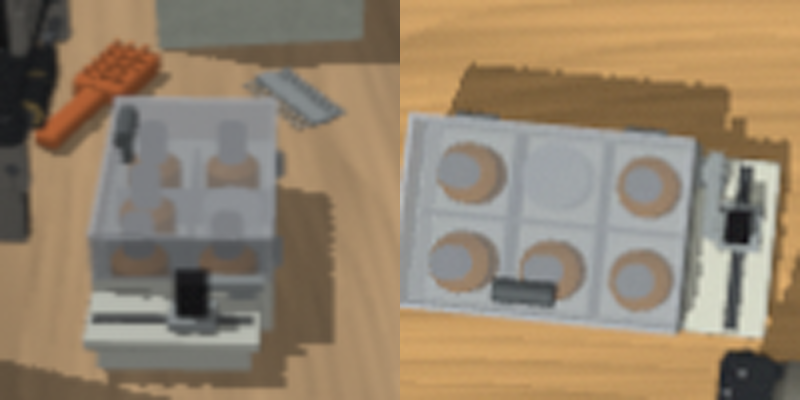

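```bash
python3 - <<'E'
from org import *
f=load('w8'); f0=load('w7')
o=[.5141,.1683,-.1128]
out=[]
for F in(f0,f):
    u,v=proj(F,w(o,(0,-.12,.06)))[0].astype(int); u=max(u,40); v=max(v,40); c=F['color'][v-40:v+40,u-40:u+40]; out.append(cv2.resize(c,(400,400),interpolation=cv2.INTER_CUBIC)); print(u,v)
cv2.imwrite('pics/l9.png',np.hstack(out))
a,b=load('side0')['color'],load('s8')['color']
for (x,y,ww,h) in((214,150,16,22),(212,150,50,12)):
    res=cv2.matchTemplate(b[y-6:y+h+6,x-6:x+ww+6],a[y:y+h,x:x+ww],cv2.TM_CCOEFF_NORMED); print(cv2.minMaxLoc(res))
E
```

```text
240 113
139 102
(-0.056339334696531296, 0.9685999155044556, (10, 10), (6, 6))
(0.2319173514842987, 0.9963047504425049, (9, 11), (6, 6))
```

View pics/l9.png

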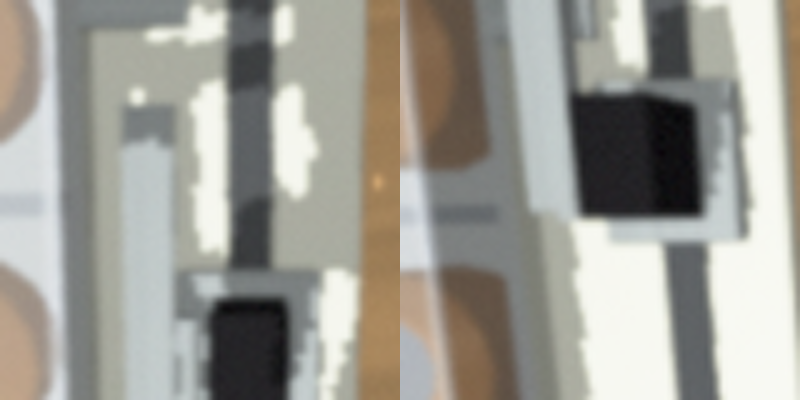

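play_rows(commands="0 18 33 0 0;0 18 33 0 0;0 16 32 0 0;0 0 0 -35 0;0 0 0 -35 0;0 0 0 -35 0;0 0 0 -20 0;0 0 0 0 0;0 8 -0.9 0 0;0 8 -0.9 0 0;0 8 -0.9 0 0;0 5 -0.6 0 0")

```text
time_s: 42.75
position: [0.4839, 0.0413, 0.0599]
tool_rot: [[0.993, -0.115, 0.004], [-0.115, -0.993, 0.0], [0.004, -0.001, -1.0]]
contact_force: [-0.1, 0.2, 0.9]
grip_width: 0.008
grasp_force: 0.0
```

play_rows(commands="0 4 -0.4 0 0;0 3 -0.3 0 0;0 3 -0.3 0 0;0 0 0 0 0")

```text
time_s: 43.08
position: [0.4861, 0.0402, 0.0581]
tool_rot: [[0.993, -0.116, -0.01], [-0.116, -0.993, 0.0], [-0.01, 0.001, -1.0]]
contact_force: [-16.1, 4.5, 13.5]
grip_width: 0.008
grasp_force: 8.2
```

play_rows(commands="0 3 -0.3 0 0;0 0 0 0 0")

```text
time_s: 43.25
position: [0.4863, 0.0401, 0.0578]
tool_rot: [[0.993, -0.116, -0.015], [-0.116, -0.993, 0.001], [-0.015, 0.001, -1.0]]
contact_force: [-24.0, 6.1, 19.3]
grip_width: 0.007
grasp_force: 12.6
```

play_rows(commands="0 -10 1 0 0;0 -10 1 0 0;0 -10 1 0 0;0 -10 1 0 0;0 0 0 30 0;0 0 0 35 0;0 0 0 35 0;0 -20 -30 30 0;0 -20 -35 0 0;0 -20 -35 0 0;0 0 0 0 0;0 0 0 0 0")

```text
time_s: 44.25
position: [0.3951, -0.0542, 0.1853]
tool_rot: [[0.993, -0.119, 0.001], [-0.119, -0.993, -0.0], [0.001, 0.0, -1.0]]
contact_force: [-0.2, 0.6, -0.1]
grip_width: 0.007
grasp_force: 0.0
```

```bash
python3 - <<'E'
from org import *
g=grab('side','s10'); t=grab('top','t10')
o=[.5141,.1683,-.1128]; c,s_=np.cos(o[2]),np.sin(o[2])
def blob(F,xo,yo=-.132,z=.06,th=45):
    u,v=proj(F,w(o,(xo,yo,z)))[0]; m=(F['color'].max(2)<th).astype(np.uint8); n,l,st,cc=cv2.connectedComponentsWithStats(m)
    d,i=min((np.hypot(*(cc[i]-(u,v))),i) for i in range(1,n) if st[i,4]>20); return cc[i]
x,e=tri((g,blob(g,.0142)),(t,blob(t,.0142))); print(x,'x_org',(x[0]-o[0])*c+(x[1]-o[1])*s_,e)
print(r.get_state()['contact_force'])
E
```

```text
[0.50831197 0.03749023 0.05990643] x_org 0.008972826701855636 [5.259581735504884e-05, 5.25958173552336e-05]
[-0.09902681 -0.32502138  0.14474349]
```

```bash
python3 -c "
from workcell import r
print(r.sign_off())"
```

```text
the job is handed in; nothing more can be done
None
```

I handed the job in at about 44 s, with no verdict returned: all five amber bottles stand in their own cells, the tin is untouched in its cell and the flap is shut. The latch is against its stop, but the cameras measured 40 mm of travel against a required 41, so I am assuming it started a few millimetres in.

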